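Comb back in the carousel, round jar to the front, held for unscrewing

ROBOT

A 6-joint arm with a two-finger parallel gripper is mounted at the origin on the work surface. World frame = base frame: x ahead of the robot, y to its left, z up, the work surface at z = 0. Lengths are in m, angles in rad, forces in N, time in s.
With the tool pointing down it reaches from about 0.35 to 0.975 m from the base axis. Payload 4.9 kg.
Tool frame: the origin (TCP) lies at the very end of the fingers, on their centre line; the grasp point (between the pads) lies 19 mm behind it (pinch_z is the distance from the TCP to the grasp point, in m); z points along the fingers, y is the line along which they close (so a half turn about z gives the same grasp; the last joint's range is limited). The gripper opens to 85 mm and grips with 20 to 120 N. Pads are 22 mm wide; open, the fingers measure 114 mm over their backs; the gripper's body (76 mm by 85 mm) begins 54 mm behind the grasp point. The pads swing forward as they close: fully open they stand 13 mm farther back than shut.
Start: joints at [-1.221, 0.053, 1.613, -0, 1.476, -0.119], TCP at [0.282, -0.558, 0.231] pointing down, gripper open.
Joint ranges: [-3.01, 3.01], [-1.01, 2.22], [0.06, 2.58], [-1.02, 4.17], [0.09, 2.62], [-3.14, 3.14]. Speed limits (rad/s): [2.57, 2.57, 3.14, 3.14, 3.14, 3.14].

INTERFACE

Orientations are given as a unit quaternion [w, x, y, z].
In Python, from plant import * gives the robot as it stands. The module is installed in compiled form; this text tells all that it offers.
- The arm moves only by the tool play_rows, never from a script. Its arguments are lists of equal length, an entry for each row: "linear": the shift along the world's x, y, z in m, a list of three; "turn": the turn about the world's z in degrees. A call has 1 to 8 rows; each row shifts and turns the commanded pose from where the row before left it; what a row does not reach is not made up. A row lasts 1/8 s, in which the tool goes at most 62.5 mm and 10.7 degrees, less where a joint would pass 70% of its speed; a pose out of reach is approached as far as the arm can. A call is refused whole if a number of a shift passes 0.0625 or a number of a turn 10.7, either way. A call with a gripper value outside its range is refused whole. "hand" is the finger opening in m, from 0 to 0.0854, set as the call begins (left out, the last holds). The fingers move at their own pace and stop on an object; the grip force is fixed at half the most. Time passes only in rows, so rows that do not move let the fingers close. It gives the time, the measured TCP pose, the force, the opening and the grip force at its end, in the units of the state.
- state(): the state, without advancing time (a new reading comes with each control period).
- grab_frame(name): name is "side" or "top"; returns the picture (420x560x3 uint8, red, green, blue); there is no depth.
- camera_info(name): a dict with "camera_matrix" (3x3 intrinsics, pixels), "origin" and "attitude" of the camera in the world. Camera axes: x right, y down, z forward; pixel columns grow to the right and rows downward; lengths in m; the calibration is good to about 2 mm. A picture is of the moment at which its call begins. camera_info takes no time and is no camera call.
- job_done(): hands the job in; it is judged then, once.
Trained networks look in the newest picture that a camera, given by its name, has taken for a name from the list of things; names that differ only in an ending like _2 or _b are one class to them, and where a whole thing is asked for, a point or a joint stands for the part that bears it (a point fixed in the world has none). Each returns a list of dicts, best first, with "p" (0 to 1); they miss things now and then, are a little off and sometimes report something else, mostly with a low value. They report only what shows in the picture. A call takes as long as a camera call. They do not tell look-alikes from the thing itself.
- trace(camera, thing): "region" (420x560 bool, what is visible of it) and "location" ([column, row] in pixels, amid what is visible of it).
The state is a dict: "time": time; "joint_pos": joint angles; "joint_vel": joint speeds; "joint_efforts": joint torques, N m; "tool_pos": TCP position; "tool_rot": TCP orientation; "contact_force": force on the tool from outside, world axes, zero at the start; "ft_torque": the same for the moment, N m; "gripper_width": opening from 0.0 (shut) to 1.0 (fully open); "grasp_force": force on a finger pad.
Only numpy, scipy, OpenCV 4.12 (cv2) and the standard library are available. Lean on these libraries where they do the work, as an engineer would, in place of code of your own. Each camera call takes 0.05 s, during which the arm holds its last target. There are 200 camera calls.

TASK

The bamboo tail comb was left in the pink tumbler: stand it tail-down in the narrow steel tube on the bathroom carousel, where it belongs, and let go of it. Turn the carousel so that the round glass jar is squarely at the middle of the drip tray's open front, and finish gripping the carousel firmly by its centre handle, holding it still there (do not let go) so that it cannot spin while I unscrew the jar's lid. Leave the soap dish, the hair pin tray and the acrylic box where they are, and do not let the comb fall over.

Things in the scene. Friction and masses are not known exactly. Their poses are not given: they have to be found in the camera images.
- tray: white ceramic drip tray, 250 mm square, fixed. Three sides have an 18 mm rim; the fourth, towards its own -x (roughly towards the robot), is open: the front. Origin: centre of its underside, on the carousel's axis; yaw within 0.3 rad. The carousel in it is a bamboo disc of 216 mm diameter, top 28 mm over the shelf.
- carousel (a joint): carousel angle on the tray in rad, anticlockwise from above, endless (2 pi apart is the same); at 0 the round jar is squarely at the open front. Turns easily (friction 0.03 N m, no spring), stays where left. In its frame, fixed on the disc: round jar at -x, steel tube at +y, square glass jar at +x, white lotion bottle at -y.
- handle_grip (a point): centre of the carousel's handle: a bamboo bar 64 mm long (x), 14 mm thick (y), 26 mm high on a thin post on the carousel's axis; centre 245 mm over the shelf, above all else on it. Its yaw = tray yaw + carousel angle: the bar points at the round jar (-x) and the square jar (+x). Gripped from above across its thickness.
- jar_lid (a point): centre of the top of the round jar's ribbed aluminium screw lid (60 mm diameter), 102 mm over the shelf and 72 mm from the carousel's axis. The glass is 56 mm across. The other jar on the carousel is square.
- holder_mouth (a point): centre of the upper edge of the narrow steel tube on the carousel, 112 mm over the shelf and 80 mm from the carousel's axis. The bore is 19 mm wide, flaring to 27 mm over the top 12 mm, and 80 mm deep below this point.
- tumbler_hole (a point): centre of the hole in the pink tumbler's lid, at the lid's top, 100 mm over the shelf. The tumbler is 73 mm in diameter and held to the shelf by its suction foot. The hole is 12 mm wide and goes on as a sleeve to 5 mm above the shelf.
- comb_back (a point): grip point: middle of the bamboo comb's back, on the tail's axis, 145 mm above the tail's foot; starts 150 mm over the shelf, comb upright. Comb 30 g, 185 mm long; tail a rod 9 mm thick, 105 mm long. Back 14 mm wide (x), 10 mm thick (y), 80 mm long (z, up; 40 mm either way); teeth reach 25 mm to +x, 6 mm thick.
- comb_tip (a point): foot (lower end) of the comb's tail, 145 mm below comb_back along the comb's z.
- soap_dish: terracotta soap dish with soap, 110 x 75 x 29 mm, loose; origin at the centre of its underside. Not to be moved.
- pin_tray: shallow steel hair pin tray, 70 x 140 x 14 mm, loose; origin at the centre of its underside. Not to be moved.
- acrylic_box: clear acrylic box with a closed swing door, 130 x 150 x 130 mm, loose; origin at the centre of its underside. Not to be moved.
Mind the look-alikes: they are no part of the job. What is shaped like the part that bears comb_back but blue or red is not meant.

How it is judged:
On the way:
1. the comb stands tail-down at the bottom of the steel tube, let go (horizontal distance between comb_tip and holder_mouth below 0.012 m and z of comb_tip in the frame of holder_mouth below -0.065 m and angle between comb_back's own z axis and vertical below 0.25 rad and contact force between the fingers and comb below 0.2 N), for 0.2 s.
At the end, for the whole second after the job is handed in: Comb in the steel tube (foot 65 mm or more below the mouth, within 12 mm of its axis, leaning under 0.25 rad), untouched; round jar's lid on the open-front side within 10 mm of the tray's middle line (8 degrees); carousel still, gripped with over 5 N within 30 mm of its handle's centre (horizontal distance between comb_tip and holder_mouth below 0.012 m and z of comb_tip in the frame of holder_mouth below -0.065 m and angle between comb_back's own z axis and vertical below 0.25 rad and contact force between the arm and comb below 0.2 N and x of jar_lid in the frame of tray below 0 m and y of jar_lid in the frame of tray between -0.01 and 0.01 m and velocity of joint carousel between -0.05 and 0.05 rad/s and contact force between the fingers and carousel above 5 N and distance between the grasp point and handle_grip below 0.03 m); the arm keeps its last pose, push and grip.
It fails at once if the soap dish is moved more than 25 mm (distance of soap_dish from where it was at the start of the episode above 0.025 m).
It fails at once if the pin tray is moved more than 25 mm (distance of pin_tray from where it was at the start of the episode above 0.025 m).
It fails at once if the acrylic box is moved more than 25 mm (distance of acrylic_box from where it was at the start of the episode above 0.025 m).
It fails at once if the comb falls over (tips more than about 60 degrees) (angle between comb_back's own z axis and vertical above 1.05 rad).
It also fails if it takes over 70 s, if anything falls off the work surface, if the arm or the gripper's body presses on something with over 40 N, if the wrist force passes 120 N, or if a joint passes its speed limit or range.

## Working session

There is one attempt and no reset: what is moved stays moved. The work goes in short steps, Python scripts to look and compute and a tool call to move; the robot and the scene stay as the last step left them, time stands still between calls to the robot, and variables do not carry over. Pictures are saved under pics/ and viewed, at most 13 in all, crops included, and the job is handed in when it is done.

Besides the shell and the picture viewer there is one more tool, called after "Emit:" as name(argument=value, ...), one argument or row to a line, values as JSON. play_rows: Moves the arm, as the interface text tells. Its arguments: {"type":"object","properties":{"linear":{"type":"array","items":{"type":"array","items":{"type":"number"}}},"turn":{"type":"array","items":{"type":"number"}},"hand":{"type":"number"}},"required":["linear","turn"]}

```bash
mkdir -p pics && cat > h.py <<'E'
from plant import *
import numpy as np, cv2
from scipy.spatial.transform import Rotation as R
def cam(n):
    c=camera_info(n); K=np.array(c["camera_matrix"]); o=np.array(c["origin"]); a=np.array(c["attitude"],float)
    M=R.from_quat(a[[1,2,3,0]]).as_matrix() if a.size==4 else a.reshape(3,3)
    return K,o,M
def ray(n,px):
    K,o,M=cam(n); d=M@np.linalg.solve(K,[px[0],px[1],1.]); return o,d
def atz(n,px,z):
    o,d=ray(n,px); return o+d*(z-o[2])/d[2]
def proj(n,p):
    K,o,M=cam(n); q=K@(M.T@(np.array(p)-o)); return q[:2]/q[2]
def save(n,f,img=None):
    im=grab_frame(n) if img is None else img
    cv2.imwrite("pics/"+f,cv2.cvtColor(im,cv2.COLOR_RGB2BGR)); return im
E
python3 - <<'E'
from h import *
a=save("top","a.png");b=save("side","b.png")
for n in("top","side"):
    print(n,camera_info(n))
    for t in["tray","handle_grip","jar_lid","holder_mouth","tumbler_hole","comb_back","soap_dish","pin_tray","acrylic_box"]:
        print(t,[(round(r["p"],2),np.round(r["location"]).tolist(),int(r["region"].sum())) for r in trace(n,t)])
print(state())
E
```

```text
top {'camera_matrix': array([[531.27348383,   0.        , 278.7557125 ],
       [  0.        , 531.27348383, 210.03656154],
       [  0.        ,   0.        ,   1.        ]]), 'origin': array([ 0.19874822, -0.05828239,  1.64590959]), 'attitude': array([ 0.0653866 , -0.69642194,  0.71272979, -0.05231934])}
tray [(0.56, [278.0, 180.0], 6183), (0.21, [150.0, 141.0], 3139)]
handle_grip [(0.67, [275.0, 178.0], 3720), (0.66, [376.0, 197.0], 87)]
jar_lid [(0.91, [277.0, 179.0], 3687), (0.26, [373.0, 206.0], 472)]
holder_mouth [(0.7, [280.0, 181.0], 3780)]
tumbler_hole [(0.88, [372.0, 207.0], 496), (0.23, [276.0, 179.0], 3813)]
comb_back [(0.8, [399.0, 267.0], 347), (0.65, [376.0, 198.0], 102), (0.65, [455.0, 213.0], 360), (0.59, [276.0, 180.0], 3727)]
soap_dish [(0.84, [174.0, 221.0], 814), (0.33, [150.0, 141.0], 3030)]
pin_tray [(0.7, [364.0, 142.0], 1002), (0.6, [277.0, 181.0], 6230)]
acrylic_box [(0.94, [150.0, 141.0], 2981)]
side {'camera_matrix': array([[379.80180047,   0.        , 271.98531445],
       [  0.        , 379.80180047, 211.45676273],
       [  0.        ,   0.        ,   
[... 615 characters left out ...]
'joint_pos': array([-1.22100449e+00,  5.26673085e-02,  1.61287215e+00,  1.33515534e-05,
        1.47595582e+00, -1.18964896e-01]), 'joint_vel': array([ 0.00064478,  0.0002913 ,  0.00067454,  0.00117444,  0.00073991,
       -0.00084166]), 'joint_efforts': array([ 9.23532280e-04, -3.93690276e+01, -3.70471072e+01, -1.53796518e-04,
        4.59274979e-04,  6.28364347e-06]), 'tool_pos': array([ 0.28238631, -0.55757564,  0.23134052]), 'tool_rot': array([4.75996963e-05, 9.72659041e-01, 2.32237780e-01, 1.22084847e-05]), 'contact_force': array([-0.67940863, -0.49877861,  0.07456937]), 'ft_torque': array([ 0.0189152 , -0.02920405, -0.01029062]), 'grasp_force': 0.0, 'gripper_width': 0.9946117459817911}
```

```bash
python3 - <<'E'
import cv2,numpy as np
a=cv2.imread("pics/a.png");b=cv2.imread("pics/b.png")
# crop top 130..480 x 90..290 ; side 200..420 x 140..420
cv2.imwrite("pics/c.png",cv2.resize(a[100:290,200:450],(788,599),interpolation=cv2.INTER_CUBIC))
cv2.imwrite("pics/d.png",cv2.resize(b[150:350,200:450],None,fx=3,fy=3,interpolation=cv2.INTER_CUBIC))
E
```

```text
(no output)
```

View pics/c.png

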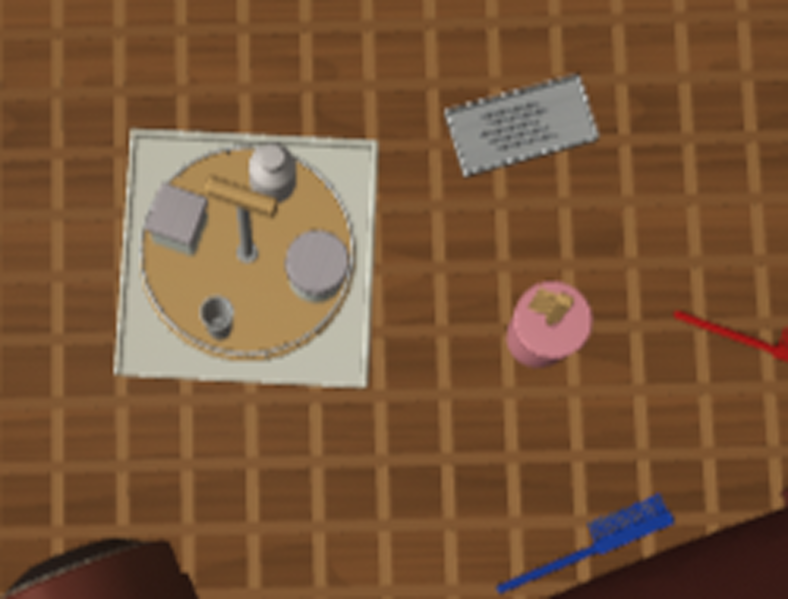

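View pics/d.png

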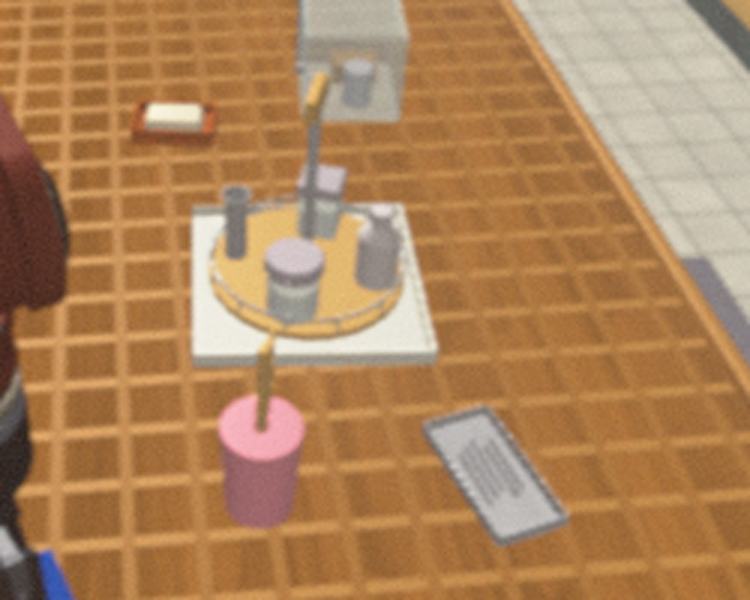

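View pics/b.png

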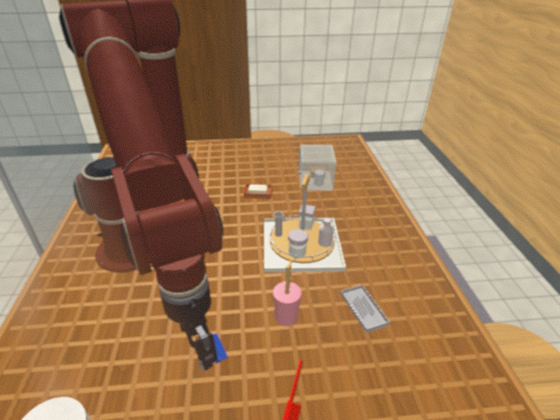

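```bash
python3 - <<'E'
from h import *
a=cv2.imread("pics/a.png");b=cv2.imread("pics/b.png")
f=lambda im,x,y,w:cv2.resize(im[y:y+w,x:x+w],(400,400),interpolation=cv2.INTER_CUBIC)
cv2.imwrite("pics/e.png",np.hstack([f(a,355,180,40),f(b,265,250,50)]))
T=lambda u,v:(200+u/3.152,100+v/3.153)
S=lambda u,v:(200+u/3,150+v/3)
for nm,p,z,s in[("handle",(241,195),.258,(316,95)),("lid",(317,260),.102,(294,256)),("tube",(217,309),.112,(236,190)),("tumbler",(551,321),.1,(262,427)),("post",(247,257),.028,(310,236)),("combtop",(551,305),.19,(266,342)),
 ("c1",(133,130),.018,(204,207)),("c2",(377,141),.018,(404,205)),("c3",(366,387),.01,(436,352)),("c4",(115,375),.01,(192,357))]:
    print(nm,np.round(atz("top",T(*p),z),4),np.round(atz("side",S(*s),z),4))
p=[atz("top",T(*q),.245)[:2] for q in((206,183),(276,209))];print("bar",p)
E
```

```text
handle [ 0.5641 -0.0317  0.258 ] [ 0.5623 -0.0454  0.258 ]
lid [ 0.5402 -0.099   0.102 ] [ 0.5389 -0.0997  0.102 ]
tube [ 0.4937 -0.0043  0.112 ] [0.4908 0.0033 0.112 ]
tumbler [ 0.4767 -0.3161  0.1   ] [ 0.4791 -0.3189  0.1   ]
post [ 0.5614 -0.0319  0.028 ] [0.5779 0.0204 0.028 ]
combtop [ 0.4748 -0.3018  0.19  ] [ 0.4816 -0.3084  0.19  ]
c1 [0.6978 0.0805 0.018 ] [0.4635 0.0984 0.018 ]
c2 [ 0.6795 -0.165   0.018 ] [0.7009 0.0799 0.018 ]
c3 [ 0.4314 -0.1461  0.01  ] [ 0.6813 -0.1568  0.01  ]
c4 [0.4494 0.1015 0.01  ] [ 0.4312 -0.1406  0.01  ]
bar [array([ 0.57903443, -0.00147024]), array([ 0.55436654, -0.06130145])]
```

View pics/e.png

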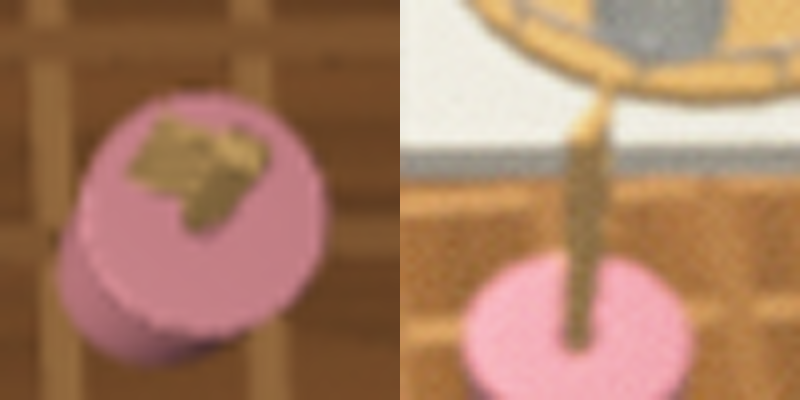

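Emit:
play_rows(
  linear=[
    [0.033,0.04,0],
    [0.033,0.04,0],
    [0.033,0.04,0],
    [0.033,0.04,0],
    [0.033,0.04,0],
    [0.031,0.04,0],
    [0,0,0],
    [0,0,0],
  ],
  turn=[7.5,7.5,7.5,7.5,7.5,7.5,0,0],
)

```text
time: 2.0
tool_pos: [0.4782, -0.3178, 0.2313]
tool_rot: [0.0, 0.81, 0.587, -0.0]
contact_force: [0.8, -0.7, 0.1]
gripper_width: 0.999
grasp_force: 0.0
```

```bash
python3 - <<'E'
from h import *
print(atz("side",(288.1,266.3),.19),atz("side",(291,259.4),.19))
b=save("side","f0.png");s=state();t=s["tool_pos"];print(t,s["time"])
f=lambda im,x,y,w:cv2.resize(im[y:y+w,x:x+w],(600,600),interpolation=cv2.INTER_CUBIC)
c=f(b,235,220,110); save("side","f.png",c)
print(proj("side",t))
E
```

```text
[ 0.47927942 -0.31614472  0.19      ] [ 0.48944136 -0.29294908  0.19      ]
[ 0.47790724 -0.31825905  0.23129139] 2.05
[288.04240934 254.38103358]
```

View pics/f.png

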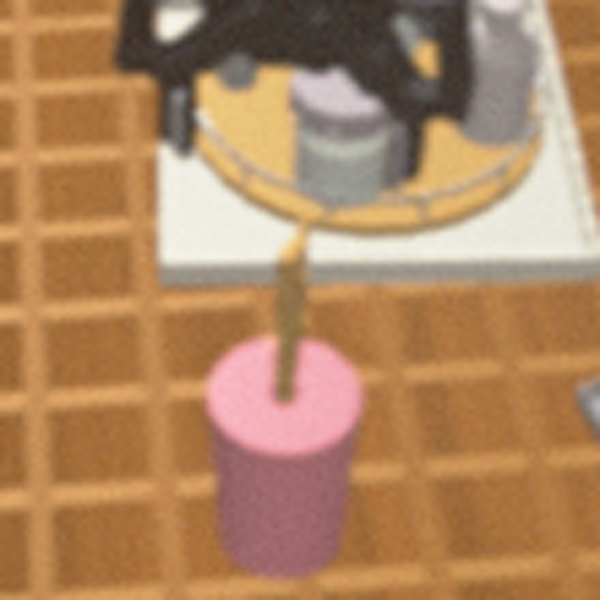

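The side view shows the fingers straddling the comb, whose top is at about (288,263). The tumbler lid is centred near (287,293). Descending to grip.

Emit:
play_rows(
  linear=[
    [0,0,-0.03],
    [0,0,-0.03],
    [0,0,-0.025],
    [0,0,0],
  ],
  turn=[0,0,0,0],
)

```text
time: 2.55
tool_pos: [0.4762, -0.3176, 0.1436]
tool_rot: [-0.003, 0.81, 0.586, -0.001]
contact_force: [1.3, -0.1, 0.7]
gripper_width: 1.001
grasp_force: 0.0
```

Emit:
play_rows(
  linear=[
    [0,0,0],
    [0,0,0],
    [0,0,0],
    [0,0,0],
    [0,0,0],
    [0,0,0],
    [0,0,0],
    [0,0,0],
  ],
  turn=[0,0,0,0,0,0,0,0],
  hand=0.0,
)

```text
time: 3.55
tool_pos: [0.4786, -0.3178, 0.1469]
tool_rot: [0.0, 0.81, 0.587, 0.0]
contact_force: [0.0, -0.8, 2.9]
gripper_width: 0.105
grasp_force: 58.6
```

Emit:
play_rows(
  linear=[
    [0,0,0.015],
    [0,0,0.02],
    [0,0,0.025],
    [0,0,0.025],
    [0,0,0.025],
    [0,0,0.025],
    [0,0,0],
    [0,0,0],
  ],
  turn=[0,0,0,0,0,0,0,0],
)

```text
time: 4.55
tool_pos: [0.478, -0.3171, 0.2808]
tool_rot: [-0.001, 0.81, 0.587, -0.0]
contact_force: [-0.0, -0.1, -1.2]
gripper_width: 0.11
grasp_force: 59.0
```

```bash
python3 - <<'E'
from h import *
b=save("side","g0.png");a=save("top","g1.png");s=state();t=s["tool_pos"];print(t,s["time"],s["grasp_force"])
f=lambda im,x,y,w:cv2.resize(im[y:y+w,x:x+w],(400,400),interpolation=cv2.INTER_CUBIC)
save("side","g.png",np.hstack([f(b,225,200,110),f(a,225,130,110)]))
for r in trace("top","holder_mouth"): print(r["p"],r["location"])
E
```

```text
[ 0.47778653 -0.31696854  0.27968362] 4.65 58.95357370376587
0.59 [279.4, 181.0]
```

View pics/g.png

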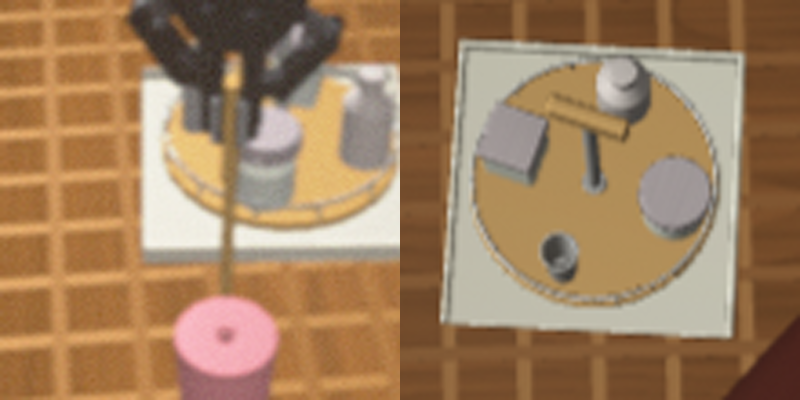

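The side view shows the comb hanging upright and clear, with its tail tip at about px (287,281). In the top view the tube mouth is at about px (268.7,198.5).

```bash
python3 - <<'E'
from h import *
print(atz("side",(287.1,280.8),.14),atz("top",(268.7,198.6),.112),atz("top",(301,181.8),.102))
q=[atz("top",(225+u/3.636-110*0,130+v/3.636),.245)[:2] for u,v in((147,103),(230,130))];print(q)
E
```

```text
[ 0.47788376 -0.31652502  0.14      ] [ 0.49194466 -0.00379131  0.112     ] [ 0.54221973 -0.10036857  0.102     ]
[array([ 0.57822178, -0.0016569 ]), array([ 0.55580069, -0.0632151 ])]
```

Emit:
play_rows(
  linear=[
    [0.002,0.02,0],
    [0.002,0.045,0],
    [0.002,0.05,0],
    [0.002,0.06,0],
    [0.002,0.06,0],
    [0.002,0.05,0],
    [0.001,0.0285,0],
    [0,0,0],
  ],
  turn=[0,0,0,0,0,0,0,0],
)

```text
time: 5.7
tool_pos: [0.4907, -0.0015, 0.281]
tool_rot: [-0.0, 0.808, 0.589, -0.0]
contact_force: [0.8, -0.7, -0.8]
gripper_width: 0.105
grasp_force: 58.9
```

```bash
python3 - <<'E'
from h import *
b=save("side","i0.png");s=state();t=s["tool_pos"];print(t,s["time"],s["grasp_force"])
f=lambda im,x,y,w:cv2.resize(im[y:y+w,x:x+w],(600,600),interpolation=cv2.INTER_CUBIC)
save("side","i.png",f(b,240,165,90))
print(proj("side",[.491,-.0035,.14]),proj("side",[.491,-.0035,.112]))
E
```

```text
[ 0.49082247 -0.00277322  0.28094605] 5.75 58.94357979297638
[279.02092201 207.5189269 ] [278.94171703 214.59076981]
```

View pics/i.png

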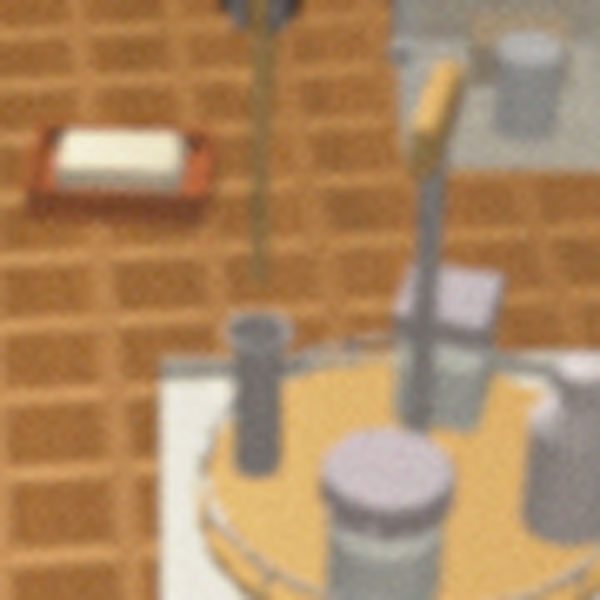

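The tail tip is at px (279,207.5) and the tube mouth at (279,214.3), both matching the projection. The comb is lined up, so I'm lowering it.

Emit:
play_rows(
  linear=[
    [0,0,-0.015],
    [0,0,-0.015],
    [0,0,-0.015],
    [0,0,-0.015],
    [0,0,-0.015],
    [0,0,-0.015],
    [0,0,-0.012],
    [0,0,0],
  ],
  turn=[0,0,0,0,0,0,0,0],
)

```text
time: 6.75
tool_pos: [0.4907, -0.0039, 0.1779]
tool_rot: [-0.001, 0.81, 0.587, -0.001]
contact_force: [-0.4, -0.5, -0.2]
gripper_width: 0.111
grasp_force: 58.9
```

Emit:
play_rows(
  linear=[
    [0,0,-0.002],
    [0,0,0],
  ],
  turn=[0,0],
)

```text
time: 7.0
tool_pos: [0.4917, -0.0041, 0.1779]
tool_rot: [0.0, 0.81, 0.587, 0.0]
contact_force: [1.4, -0.8, 0.5]
gripper_width: 0.107
grasp_force: 58.9
```

Emit:
play_rows(
  linear=[
    [0,0,0],
    [0,0,0],
    [0,0,0],
    [0,0,0],
    [0,0,0],
    [0,0,0],
  ],
  turn=[0,0,0,0,0,0],
  hand=0.06,
)

```text
time: 7.75
tool_pos: [0.4914, -0.004, 0.1773]
tool_rot: [-0.0, 0.81, 0.587, -0.0]
contact_force: [0.4, -0.5, -0.1]
gripper_width: 0.706
grasp_force: 0.0
```

```bash
python3 - <<'E'
from h import *
b=save("side","j0.png");a=save("top","j1.png");s=state();t=s["tool_pos"];print(t,s["time"],s["grasp_force"])
f=lambda im,x,y,w:cv2.resize(im[y:y+w,x:x+w],(400,400),interpolation=cv2.INTER_CUBIC)
save("side","j.png",np.hstack([f(b,235,165,110),f(a,225,130,110)]))
E
```

```text
[ 0.49134623 -0.00403227  0.1772687 ] 7.85 0.0
```

View pics/j.png

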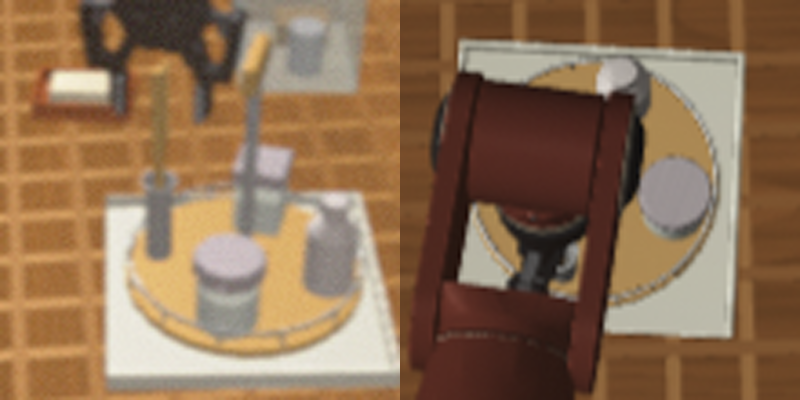

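The side view shows the comb standing released and upright in the tube, mouth at about px (279,214). Going up and over to the handle.

Emit:
play_rows(
  linear=[
    [0,0,0.02],
    [0,0,0.03],
    [0,0,0.035],
    [0,0,0.03],
    [0.025,-0.01,0],
    [0.025,-0.01,0],
    [0.0235,-0.008,0],
    [0,0,0],
  ],
  turn=[0,0,0,0,-1,-1,-1.5,0],
)

```text
time: 8.85
tool_pos: [0.5657, -0.0325, 0.2934]
tool_rot: [0.0, 0.827, 0.562, 0.0]
contact_force: [0.1, 0.4, 0.0]
gripper_width: 0.704
grasp_force: 0.0
```

```bash
python3 - <<'E'
from h import *
b=save("side","k0.png");s=state();t=s["tool_pos"];print(t,s["time"])
f=lambda im,x,y,w:cv2.resize(im[y:y+w,x:x+w],(600,600),interpolation=cv2.INTER_CUBIC)
save("side","k.png",f(b,250,140,100))
print(proj("side",t),proj("side",[.5645,-.032,.258]))
E
```

```text
[ 0.56505912 -0.03213371  0.29328831] 8.9
[306.14723289 168.75065601] [305.33149337 179.2133557 ]
```

View pics/k.png

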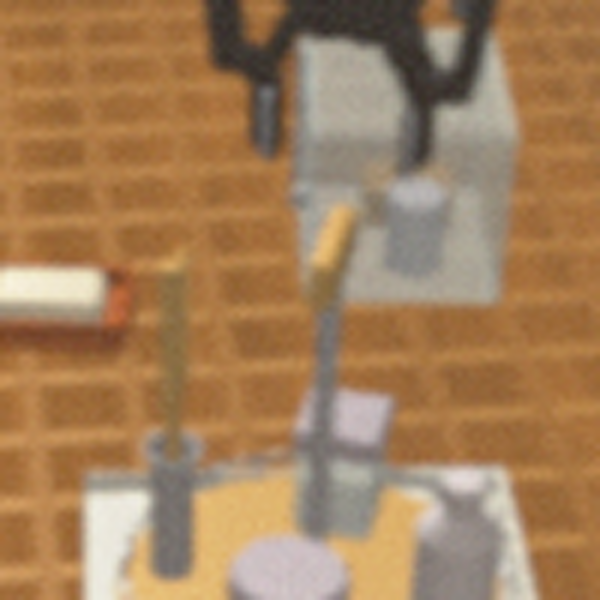

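The handle's top is at about px (305.8,178.7), centred between the fingers. Descending to grip.

Emit:
play_rows(
  linear=[
    [0,0,-0.02],
    [0,0,-0.02],
    [0,0,-0.023],
    [0,0,0],
  ],
  turn=[0,0,0,0],
)

```text
time: 9.4
tool_pos: [0.5624, -0.0315, 0.2252]
tool_rot: [-0.002, 0.827, 0.562, -0.002]
contact_force: [-0.3, 0.2, -0.1]
gripper_width: 0.703
grasp_force: 0.0
```

Emit:
play_rows(
  linear=[
    [0,0,0],
    [0,0,0],
    [0,0,0],
    [0,0,0],
    [0,0,0],
    [0,0,0],
  ],
  turn=[0,0,0,0,0,0],
  hand=0.0,
)

```text
time: 10.15
tool_pos: [0.5655, -0.0322, 0.2307]
tool_rot: [0.001, 0.827, 0.562, 0.001]
contact_force: [-1.2, -0.6, 5.8]
gripper_width: 0.153
grasp_force: 62.2
```

Emit:
play_rows(
  linear=[
    [0,0,0],
    [0,0,0],
    [0,0,0],
    [0,0,0],
    [0,0,0],
    [0,0,0],
    [0,0,0],
    [0,0,0],
  ],
  turn=[-2,-4,-5,-5,-5,-5,-5,-5],
)

```text
time: 11.15
tool_pos: [0.5654, -0.0321, 0.2307]
tool_rot: [0.0, 0.961, 0.277, 0.001]
contact_force: [-1.0, -0.5, 5.7]
gripper_width: 0.154
grasp_force: 62.4
```

Emit:
play_rows(
  linear=[
    [0,0,0],
    [0,0,0],
    [0,0,0],
    [0,0,0],
    [0,0,0],
    [0,0,0],
    [0,0,0],
    [0,0,0],
  ],
  turn=[-5,-5,-5,-5,-5,-5,-4,-3],
)

```text
time: 12.15
tool_pos: [0.5653, -0.0319, 0.2307]
tool_rot: [-0.0, 0.999, -0.041, 0.001]
contact_force: [-1.3, 1.2, 6.9]
gripper_width: 0.151
grasp_force: 62.4
```

Emit:
play_rows(
  linear=[
    [0,0,0],
    [0,0,0],
    [0,0,0],
    [0,0,0],
  ],
  turn=[0,0,0,0],
)

```text
time: 12.65
tool_pos: [0.5653, -0.032, 0.2307]
tool_rot: [-0.0, 0.999, -0.04, 0.001]
contact_force: [-1.5, 0.2, 6.6]
gripper_width: 0.154
grasp_force: 62.4
```

```bash
python3 - <<'E'
from h import *
b=save("side","l0.png");a=save("top","l1.png");s=state();t=s["tool_pos"];print(t,s["time"],s["grasp_force"],s["contact_force"])
f=lambda im,x,y,w:cv2.resize(im[y:y+w,x:x+w],(400,400),interpolation=cv2.INTER_CUBIC)
save("side","l.png",np.hstack([f(b,245,170,110),f(a,225,130,110)]))
E
```

```text
[ 0.56529275 -0.03195501  0.23065377] 12.75 62.385560274124146 [-1.41860147  1.56617927  5.5781079 ]
```

View pics/l.png

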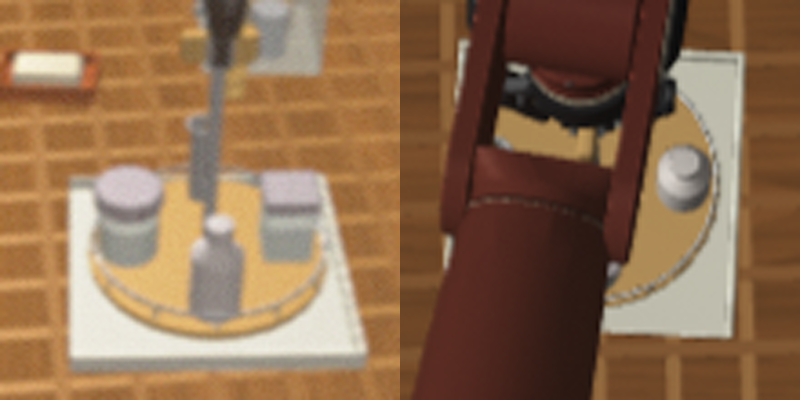

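```bash
python3 - <<'E'
from h import *
b=cv2.imread("pics/l0.png")
cv2.imwrite("pics/m.png",cv2.resize(b[165:235,265:335],(600,600),interpolation=cv2.INTER_CUBIC))
for n,p in dict(lid=(.4931,-.0263,.102),tube=(.5714,.0482,.112),combtop=(.5714,.0482,.217),hl=(.5326,-.0294,.245),hr=(.5964,-.0346,.245)).items(): print(n,proj("side",p))
print(atz("side",(280.2,220.9),.102),atz("side",(299.2,203.6),.112))
print([atz("top",(225+(684-400)/3.636,130+160/3.636),z)[:2] for z in(.12,.14)])
E
```

```text
lid [280.332429   221.36456203]
tube [301.28682781 203.94650701]
combtop [302.74230828 176.90725402]
hl [294.28162048 183.0510876 ]
hr [315.93475307 182.89732993]
[ 0.49294238 -0.02387257  0.102     ] [0.56477484 0.05083425 0.112     ]
[array([ 0.56152446, -0.106743  ]), array([ 0.55676958, -0.10610783])]
```

View pics/m.png

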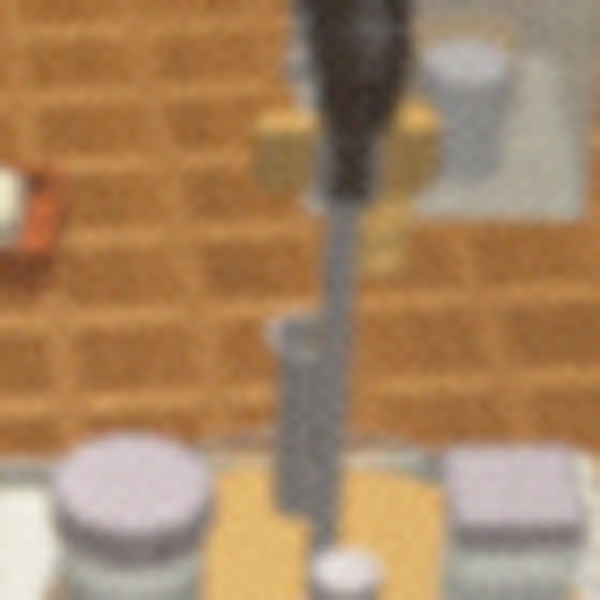

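The zoomed view shows the round lid at px (280.2,220.9), against a predicted (280.3,221.4) for the open front. The comb's teeth show at about (310,194): the comb is in the tube, leaning slightly behind the post and clear of the gripper. The handle is still gripped with 62 N.

```bash
python3 -c "
from plant import *
print(job_done())"
```

```text
the job is handed in; nothing more can be done
None
```

The job is handed in at about 13 s, verdict not shown: the comb stands released in the steel tube (leaning an estimated 0.15 rad, limit 0.25), the round jar is at the tray's open front to within about 2 mm by the camera check, and the gripper is holding the carousel handle at 62 N.

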